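# Centre the egg cup on its serving stand with light taps

## Robot

A 6-joint arm with a two-finger parallel gripper is mounted at the origin on a cart in front of the work surface, level with it; the furniture and walls round the work are solid. World frame = base frame: x ahead of the robot, y to its left, z up, the work surface at z = 0. Lengths are in m, angles in rad, forces in N, time in s.
With the tool pointing down it reaches from about 0.25 to 0.775 m from the base axis. Payload 4 kg.
Tool frame: the origin (TCP) lies at the very end of the fingers, on their centre line; the grasp point (between the pads) lies 19 mm behind it; y points along the fingers, x is the direction in which the jaws open and shut, and the axes are right-handed (so a half turn about y gives the same grasp; the last joint's range is limited). The gripper opens to 94 mm and grips with 3 to 60 N. Pads are 16 mm wide; open, the fingers measure 119 mm over their backs; the gripper's body (75 mm by 177 mm) begins 78 mm behind the grasp point.
Start: joints at [-1.323, 0.087, 1.371, -0, 1.684, -0.103], TCP at [0.189, -0.517, 0.206] pointing down, gripper open.
Joint ranges: [-3.1, 3.1], [-0.76, 2.03], [0.27, 2.55], [-1.08, 4.22], [0.17, 2.65], [-2.57, 2.57]. Speed limits (rad/s): [2.79, 2.79, 3.14, 3.14, 3.14, 3.14].

## Interface

Orientations are given as a unit quaternion [x, y, z, w].
In Python, from station import robot, vision, sign_off gives the robot as it stands. The module is installed in compiled form; this text tells all that it offers.
- The arm moves only by the tool jog_arm, never from a script. Its argument "rows" is text: rows parted by semicolons, each of 7 numbers parted by spaces: the shift along the tool's x, y, z in m, then the turn, a rotation vector about the tool's x, y, z in degrees, then the finger opening in m, from 0 to 0.094. In form: dx dy dz ax ay az gripper; .... A call has exactly 5 rows; each row is the pose to reach, as a shift and turn from the pose commanded when the call began, along the tool's axes at that moment; what a row does not reach only later rows make up. A row lasts 1/8 s, in which the tool goes at most 62.5 mm and 10.7 degrees, less where a joint would pass 70% of its speed; a pose out of reach is approached as far as the arm can. A call with a gripper value outside its range is refused whole. The fingers move at their own pace and stop on an object; "grip_force" is the grip in N (left out, the last holds). Time passes only in rows, so rows that repeat a pose let the fingers close, or fill a call up. It gives the time, the measured TCP pose, the force and the opening at its end, in the units of the state.
- robot.sense(): the state, without advancing time (a new reading comes with each control period).
- vision.grab_frame(name): name is "scene" or "top"; returns a dict with "img" (420x560x3 uint8, red, green, blue), "depth" (420x560 float32, m along the optical axis (not along the pixel's ray), 0 where there is no reading), "intrinsics" (3x3 intrinsics, pixels), "world_to_cam" (4x4, takes a point from world to camera coordinates). Camera axes: x right, y up, looking along -z (the intrinsics and any distortion apply to the point x, -y, -z); pixel columns grow to the right and rows downward; lengths in m; the calibration is good to about 2 mm. A picture is of the moment at which its call begins.
- sign_off(): hands the job in, once; it reports no verdict.
The state is a dict: "clock": time; "joints": joint angles; "joint_vel": joint speeds; "effort": joint torques, N m; "tcp_pos": TCP position; "tcp_rot": TCP orientation; "force": force on the tool from outside, world axes, zero at the start; "ft_torque": the same for the moment, N m; "opening": finger opening in m.
Only numpy, scipy, OpenCV 4.12 (cv2) and the standard library are available. Lean on these libraries where they do the work, as an engineer would, in place of code of your own. Each camera call takes 0.05 s, during which the arm holds its last target. There are 200 camera calls.

## Task

The egg cup with its boiled egg has been put down carelessly, near the edge of the small round serving stand with the white top. Tap it gently with the fingertips, low down and without gripping or lifting it, until its foot stands inside the dark ring in the middle of the stand, upright, without tipping it over or knocking it off. Do not push the stand away, and leave everything else on the worktop where it is.

Things in the scene. Friction and masses are not known exactly. Their poses are not given: they have to be found in the camera images.
- egg_cup: blue ceramic egg cup with a brown egg fixed in it, one loose body of about 0.13 kg, round and upright, 66 mm tall: narrow foot 34 mm across, widening to 47 mm from 11 to 30 mm up, cup rim at 42 mm, egg above. Origin at the centre of the foot's underside, z up its axis. Pushed slowly 10 to 20 mm above its foot it slides; pushed higher it rocks and may tip.
- stand: round stand, 40 mm high, loose, heavy (0.8 kg): flat white top disc 100 mm across, 12 mm thick, on a dark wooden waist 68 mm and foot 92 mm across. A thin dark ring, 50 mm inside diameter, is inlaid flush round the middle of the top. Origin at the centre of the underside, z up, top at z 40 mm; yaw means nothing. The egg cup's axis starts 25 to 33 mm from the stand's, in any direction.
- tea_light: small tea light in a metal cup, 38 mm across, 15 mm high, on the worktop beside the stand; leave alone. Origin at the centre of the underside.
- matchbox: matchbox, 36 x 53 x 15 mm, lying flat on the worktop beside the stand; leave alone. Origin at the centre of the underside.
- teaspoon: steel teaspoon, 137 x 28 x 13 mm, lying on the worktop beside the stand; leave alone. Origin at the middle of its underside, x along it.
- espresso_cup: green espresso cup, 65 x 91 x 52 mm high, at the left; leave alone. Origin at the centre of the underside.
- tumbler: clear glass tumbler, 81 mm across, 92 mm high, at the left; leave alone. Origin at the centre of the underside.
- salt_shaker: glass salt shaker with a grey top, 44 mm across, 90 mm high, at the left; leave alone. Origin at the centre of the underside.
Not all that is in view belongs to the job. Leave any orange or pink look-alike of the egg_cup alone.

How it is judged:
At the end, for the whole second after the job is handed in: The egg cup stands upright and at rest on the stand's top with its axis within 9 mm of the stand's axis, so that its foot is inside the dark ring (horizontal distance between egg_cup and stand below 0.009 m and angle between egg_cup's own z axis and vertical below 0.06 rad and z of egg_cup in the frame of stand between 0.036 and 0.044 m and linear speed of egg_cup below 0.01 m/s and angle between stand's own z axis and vertical below 0.05 rad); the robot touches nothing.
It fails at once if the egg cup is tipped more than about 17 degrees or knocked off the stand (angle between egg_cup's own z axis and vertical above 0.3 rad or z of egg_cup in the frame of stand below 0.03 m).
It fails at once if the egg cup is lifted more than 10 mm off the stand (z of egg_cup in the frame of stand above 0.05 m).
It fails at once if the egg cup is struck or squeezed with over 15 N or shot along faster than 0.25 m/s (contact force between the fingers and egg_cup above 15 N or linear speed of egg_cup above 0.25 m/s).
It fails at once if the stand is pushed more than 20 mm (distance of stand from where it was at the start of the episode above 0.02 m).
It fails at once if another thing is moved more than 20 mm (distance of any of tea_light, matchbox, teaspoon, espresso_cup, tumbler, salt_shaker from where it was at the start of the episode above 0.02 m).
It also fails if it takes over 38 s, if anything falls off the work surface, if the arm or the gripper's body presses on something with over 40 N, if the wrist force passes 120 N, or if a joint passes its speed limit or range.

## Working session

There is one attempt and no reset: what is moved stays moved. The work goes in short steps, Python scripts to look and compute and a tool call to move; the robot and the scene stay as the last step left them, time stands still between calls to the robot, and variables do not carry over. Pictures are saved under pics/ and viewed, about 8 in all and at most 12, crops included, and the job is handed in when it is done.

Besides the shell and the picture viewer there is one more tool, called after "Request:" by a JSON object that holds its "fn" and its "kwargs", one argument or row to a line. jog_arm: Moves the arm, as the interface text tells. Its arguments: {"type":"object","properties":{"rows":{"type":"string"},"grip_force":{"type":"number"}},"required":["rows"]}

```bash
mkdir -p pics; cat > h.py <<'E'
import numpy as np, cv2
from station import robot, vision, sign_off
def grab(n):
    f=vision.grab_frame(n); return f
def ray(f,u,v,z):
    K=f["intrinsics"];W=np.array(f["world_to_cam"]);R=W[:3,:3];t=W[:3,3]
    d=np.linalg.inv(K)@np.array([u,v,1.]);d=R.T@np.array([d[0],-d[1],-d[2]]);c=-R.T@t
    return c+d*(z-c[2])/d[2]
def proj(f,p):
    W=np.array(f["world_to_cam"]);c=W[:3,:3]@np.array(p)+W[:3,3];q=f["intrinsics"]@np.array([c[0],-c[1],-c[2]]);return q[:2]/q[2]
def save(img,name): cv2.imwrite("pics/"+name,cv2.cvtColor(img,cv2.COLOR_RGB2BGR))
E
python3 - <<'E'
from h import *
s=robot.sense();print({k:np.round(s[k],3) for k in s})
a=grab("scene");b=grab("top")
for n,f in(("scene",a),("top",b)):
    save(f["img"],n+"0.png");print(f["intrinsics"],np.round(f["world_to_cam"],3), {k for k in f})
E
```

```text
{'clock': np.float64(0.0), 'joints': array([-1.323,  0.088,  1.372, -0.   ,  1.684, -0.103]), 'joint_vel': array([ 0.001, -0.   , -0.   ,  0.001,  0.001,  0.   ]), 'effort': array([ 1.0000e-03, -3.4018e+01, -3.0242e+01,  7.2000e-02,  3.3000e-02,
       -0.0000e+00]), 'tcp_pos': array([ 0.189, -0.516,  0.204]), 'tcp_rot': array([-0.579,  0.406, -0.404,  0.58 ]), 'force': array([-0.174, -0.049,  0.75 ]), 'ft_torque': array([ 0.009, -0.002,  0.048]), 'opening': np.float64(0.094)}
[[404.90930119   0.         279.07018834]
 [  0.         404.90930119 205.44027571]
 [  0.           0.           1.        ]] [[ 0.816 -0.578  0.007 -0.39 ]
 [ 0.423  0.605  0.674 -0.333]
 [-0.394 -0.547  0.739 -0.657]
 [ 0.     0.     0.     1.   ]] {'depth', 'intrinsics', 'world_to_cam', 'img'}
[[434.25578674   0.         276.40028723]
 [  0.         434.25578674 212.6986214 ]
 [  0.           0.           1.        ]] [[ 0.005 -1.    -0.02   0.09 ]
 [ 0.996  0.003  0.086 -0.558]
 [-0.086 -0.021  0.996 -1.035]
 [ 0.     0.     0.     1.   ]] {'depth', 'intrinsics', 'world_to_cam', 'img'}
```

View pics/scene0.png

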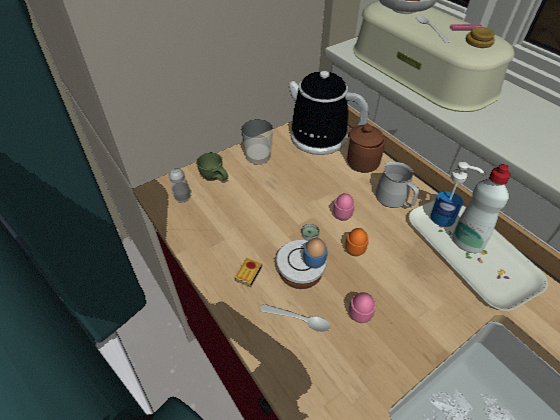

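View pics/top0.png

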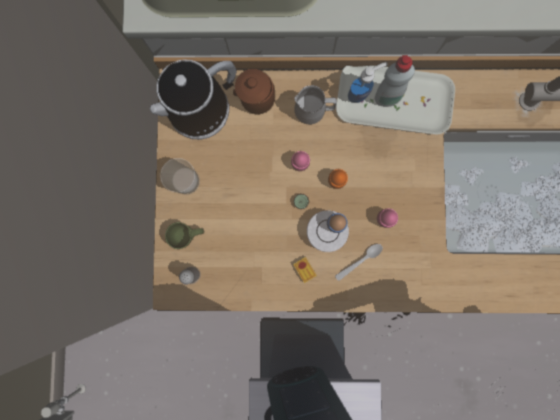

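The candidates are the blue cup with the brown egg at scene (315,252) / top (338,222), the pink ones at scene (344,206) and (362,306), and the orange one at scene (357,240). The blue one on the white stand matches the description, so I choose it. Next I'll measure it and check it in a close crop.

```bash
cat >> h.py <<'E'
from scipy.optimize import least_squares
def cloud(f):
    D=f["depth"];K=f["intrinsics"];W=np.array(f["world_to_cam"]);v,u=np.mgrid[:D.shape[0],:D.shape[1]]
    c=np.stack([(u-K[0,2])/K[0,0]*D,-(v-K[1,2])/K[1,1]*D,-D],-1)
    return (c-W[:3,3])@W[:3,:3]
def measure(a,b,pred=(0.50,0.03)):
    """returns stand xy and cup xy estimates per view"""
    out={}
    for n,f in(("scene",a),("top",b)):
        hsv=cv2.cvtColor(f["img"],cv2.COLOR_RGB2HSV);P=cloud(f);ok=f["depth"]>0
        near=(np.hypot(P[...,0]-pred[0],P[...,1]-pred[1])<.09)&ok
        H,S,V=[hsv[...,i].astype(int) for i in range(3)]
        blue=near&(H>95)&(H<125)&(S>90)&(P[...,2]>.035)
        egg=near&(H<20)&(S>70)&(P[...,2]>.07)
        out[n]=(P,blue,egg,near,S,V)
    return out
E
python3 - <<'E'
from h import *
a=grab("scene");b=grab("top")
c=ray(b,329,231,.04);print("stand guess",c)
for n,f in(("scene",a),("top",b)):
    o=measure(a,b,c[:2])[n];P,blue,egg,near,S,V=o
    print(n,blue.sum(),egg.sum())
    for nm,m in(("blue",blue),("egg",egg)):
        if m.sum()>3:
            v,u=np.nonzero(m);print(nm,"px",u.mean(),v.mean(),u.min(),u.max(),v.min(),v.max(),"P",np.round(P[m].mean(0),4),np.round(P[m].max(0),4))
    w=near&(S<60)&(V>110)&(abs(P[...,2]-.04)<.008)
    cs,_=cv2.findContours(w.astype(np.uint8),cv2.RETR_EXTERNAL,cv2.CHAIN_APPROX_NONE);cn=max(cs,key=cv2.contourArea)[:,0]
    X=np.array([ray(f,u,v,.04)[:2] for u,v in cn]);X+=0
    # robust circle fit
    r=least_squares(lambda p:np.hypot(X[:,0]-p[0],X[:,1]-p[1])-.0495,c[:2],loss="soft_l1",f_scale=.001)
    print("stand",r.x,"medres",np.median(abs(r.fun)),len(X), "z",np.median(P[w][:,2]))
    q=proj(f,[*c[:2],.05]).astype(int);cr=f["img"][q[1]-50:q[1]+50,q[0]-50:q[0]+50];save(cv2.resize(cr,(400,400),interpolation=2),n+"c.png")
i=cv2.imread("pics/scenec.png");j=cv2.imread("pics/topc.png");cv2.imwrite("pics/both.png",np.hstack([i,j]))
from scipy.spatial.transform import Rotation as R
print(R.from_quat(robot.sense()["tcp_rot"]).as_matrix().round(3))
for n,uv,z in(("tealight",(301,201),.015),("match",(304,268),.015),("spoonbowl",(374,250),.01),("spoonend",(340,276),.01),("orange",(338,178),.05),("pink",(388,217),.05),("pink2",(300,160),.05)): print(n,ray(b,*uv,z).round(3))
E
```

```text
stand guess [ 0.51270664 -0.03425033  0.04      ]
scene 254 289
blue px 313.6968503937008 259.26771653543307 303 326 245 267 P [ 0.5164 -0.0603  0.0703] [ 0.5432 -0.0082  0.085 ]
egg px 315.51903114186854 247.07612456747404 306 327 238 256 P [ 0.5234 -0.054   0.097 ] [ 0.5458 -0.0347  0.1077]
stand [ 0.51109546 -0.03228282] medres 0.012366050346320441 234 z 0.0402720046939386
top 0 168
egg px 337.6488095238095 222.32142857142858 331 345 216 229 P [ 0.5296 -0.0476  0.1016] [ 0.5445 -0.033   0.1108]
stand [ 0.51233253 -0.03033031] medres 0.001757681254840441 162 z 0.04130648499234215
[[ 0.344 -0.     0.939]
 [-0.939  0.001  0.344]
 [-0.001 -1.     0.   ]]
tealight [0.588 0.032 0.015]
match [0.424 0.024 0.015]
spoonbowl [ 0.468 -0.147  0.01 ]
spoonend [ 0.404 -0.063  0.01 ]
orange [ 0.639 -0.055  0.05 ]
pink [ 0.546 -0.173  0.05 ]
pink2 [0.683 0.035 0.05 ]
```

View pics/both.png

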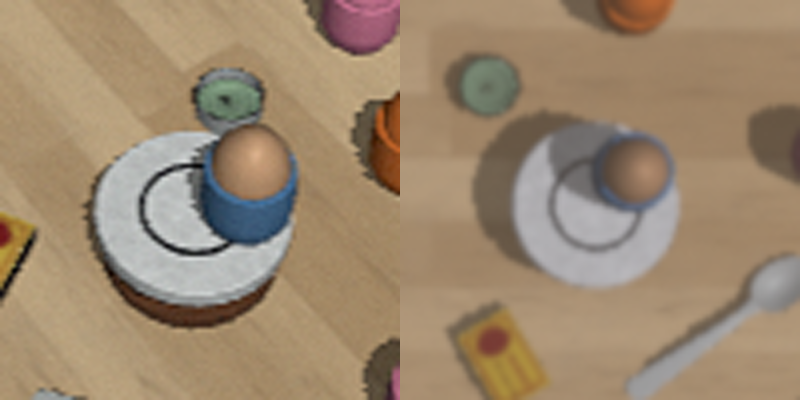

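The crop confirms it: the blue cup with the brown egg sits at the upper right of the white disc, with the ring visible at crop (190,208) in the scene view and (595,203) in the top view. I'll refine both centres now.

```bash
cat >> h.py <<'E'
def stand_xy(f,c):
    """dark ring + disc edge: rays onto z=.04, robust circle fit of the disc outline"""
    hsv=cv2.cvtColor(f["img"],cv2.COLOR_RGB2HSV);m=((hsv[...,1]<50)&(hsv[...,2]>70)).astype(np.uint8)
    q=proj(f,[*c,.04]);z=np.zeros_like(m);cv2.circle(z,tuple(int(i) for i in q),46,1,-1);m&=z
    m=cv2.morphologyEx(m,cv2.MORPH_OPEN,np.ones((2,2),np.uint8))
    v,u=np.nonzero(m);X=np.array([ray(f,i,j,.04)[:2] for i,j in zip(u,v)])
    X=X[np.hypot(*(X-c).T)<.056]
    h=cv2.convexHull((X*1e5).astype(np.float32))[:,0]/1e5
    r=least_squares(lambda p:np.hypot(h[:,0]-p[0],h[:,1]-p[1])-.0495,c,loss="cauchy",f_scale=.0008)
    return r.x,np.median(abs(r.fun)),len(h)
def cup_xy(a,b,c):
    """widest body outline (top, z~.07) and blue silhouette mid column (scene): two rays at known heights"""
    res={}
    for n,f in(("scene",a),("top",b)):
        hsv=cv2.cvtColor(f["img"],cv2.COLOR_RGB2HSV).astype(int);H,S,V=[hsv[...,i] for i in range(3)]
        P=cloud(f);near=(np.hypot(P[...,0]-c[0],P[...,1]-c[1])<.085)
        bl=near&(H>98)&(H<128)&(S>75)
        eg=near&(H<20)&(S>60)&(P[...,2]>.06)
        m=(bl|eg).astype(np.uint8)
        k,l,st,ce=cv2.connectedComponentsWithStats(m);i=1+np.argmax(st[1:,4]);l=l==i
        v,u=np.nonzero(l)
        # predicted silhouette bbox of cup from circle model: fit xy so that bbox matches
        prof=[(0,.017),(.011,.0235),(.03,.0235),(.042,.0225),(.055,.0165),(.0625,.0095),(.066,.001)]
        t=np.linspace(0,2*np.pi,60)
        def bb(p):
            q=np.array([proj(f,[p[0]+r*np.cos(k),p[1]+r*np.sin(k),.04+h]) for h,r in prof for k in t]);return np.r_[q.min(0),q.max(0)]
        tgt=np.array([u.min()-.5,v.min()-.5,u.max()+.5,v.max()+.5])
        r=least_squares(lambda p:bb(p)-tgt,c,diff_step=1e-3);res[n]=(r.x,np.round(r.fun,1),l.sum())
    return res
E
cat > m.py <<'E'
from h import *
import sys
a=grab("scene");b=grab("top");c=np.array([.5115,-.0315])
for f in(a,b): print("stand",*stand_xy(f,c))
print("cup",cup_xy(a,b,c))
s=robot.sense();print(s["clock"],s["tcp_pos"].round(4),s["force"].round(2),s["opening"])
if len(sys.argv)>1:
    im=[]
    for f in(a,b):
        q=proj(f,[*c,.05]).astype(int);im.append(cv2.resize(f["img"][q[1]-50:q[1]+50,q[0]-50:q[0]+50],(400,400),interpolation=2))
    save(np.hstack(im),sys.argv[1])
E
python3 m.py
```

```text
stand [ 0.50721258 -0.03607676] 0.0006895937921927164 37
stand [ 0.51118699 -0.03155978] 0.0005130042155169212 41
cup {'scene': (array([ 0.52991428, -0.04813712]), array([ 0.1, -0.3, -0.1,  0.3]), np.int64(545)), 'top': (array([ 0.5327155 , -0.05151718]), array([-2.7, -2.7,  2.6,  2.8]), np.int64(181))}
0.3 [ 0.189  -0.5163  0.2051] [0.55 0.07 0.75] 0.09422805455250914
```

Request:
{"fn": "jog_arm", "kwargs": {
  "rows": "-0.025 0 0.045 0 0 0 0.024; -0.053 0 0.095 0 0 0 0.024; -0.081 0 0.145 0 0 0 0.024; -0.11 0 0.195 0 0 0 0.024; -0.14 0 0.25 0 0 0 0.024"
}}

```text
clock: 0.92
tcp_pos: [0.3764, -0.2979, 0.2056]
tcp_rot: [0.579, -0.405, 0.406, -0.579]
force: [0.7, -0.5, -0.2]
opening: 0.0473
```

Request:
{"fn": "jog_arm", "kwargs": {
  "rows": "-0.028 0 0.051 0 0 0 0.024; -0.057 0 0.102 0 0 0 0.024; -0.086 0 0.153 0 0 0 0.024; -0.115 0 0.205 0 0 0 0.024; -0.1415 0 0.2515 0 0 0 0.024"
}}

```text
clock: 1.55
tcp_pos: [0.5642, -0.0781, 0.2054]
tcp_rot: [0.58, -0.405, 0.405, -0.58]
force: [0.7, -0.2, -0.0]
opening: 0.024
```

Request:
{"fn": "jog_arm", "kwargs": {
  "rows": "0 0 0 0 -8 0 0.024; 0 0 0 0 -16 0 0.024; 0 0 0 0 -24 0 0.024; 0 0 0 0 -32 0 0.024; 0 0 0 0 -40 0 0.024"
}}

```text
clock: 2.17
tcp_pos: [0.5631, -0.0799, 0.2053]
tcp_rot: [0.684, -0.181, 0.181, -0.684]
force: [0.1, 1.1, -0.1]
opening: 0.0239
```

Request:
{"fn": "jog_arm", "kwargs": {
  "rows": "0 0 0 0 -8 0 0.024; 0 0 0 0 -16 0 0.024; 0 0 0 0 -24 0 0.024; 0 0 0 0 -32 0 0.024; 0 0 0 0 -40 0 0.024"
}}

```text
clock: 2.8
tcp_pos: [0.5631, -0.0799, 0.2053]
tcp_rot: [0.704, 0.064, -0.064, -0.704]
force: [-0.4, 0.4, -0.3]
opening: 0.0239
```

Request:
{"fn": "jog_arm", "kwargs": {
  "rows": "0 0 0 0 -8 0 0.024; 0 0 0 0 -16 0 0.024; 0 0 0 0 -24 0 0.024; 0 0 0 0 -32 0 0.024; 0 0 0 0 -37.4 0 0.024"
}}

```text
clock: 3.42
tcp_pos: [0.5631, -0.0799, 0.2053]
tcp_rot: [-0.647, -0.286, 0.286, 0.647]
force: [0.7, 0.5, 0.4]
opening: 0.024
```

```bash
python3 - <<'E'
from h import *
from scipy.spatial.transform import Rotation as R
s=robot.sense();print(s["clock"],s["tcp_pos"].round(4),s["force"].round(2),s["opening"],R.from_quat(s["tcp_rot"]).as_matrix().round(3))
a=grab("scene");c0=ray(grab("top"),329,231,.04)
q=proj(a,[*c0[:2],.05]).astype(int);print("ring via scene",ray(a,q[0]-50+191.5/4,q[1]-50+208.5/4,.04))
q=proj(a,[.512,-.0315,.05]).astype(int);save(cv2.resize(a["img"][q[1]-90:q[1]+60,q[0]-80:q[0]+120],(800,600)),"st1.png")
E
```

```text
3.425 [ 0.5631 -0.0799  0.2053] [0.66 0.47 0.37] 0.02403795052329832 [[ 0.673 -0.    -0.739]
 [ 0.739 -0.     0.673]
 [-0.    -1.     0.   ]]
ring via scene [ 0.51047399 -0.02999137  0.04      ]
```

View pics/st1.png

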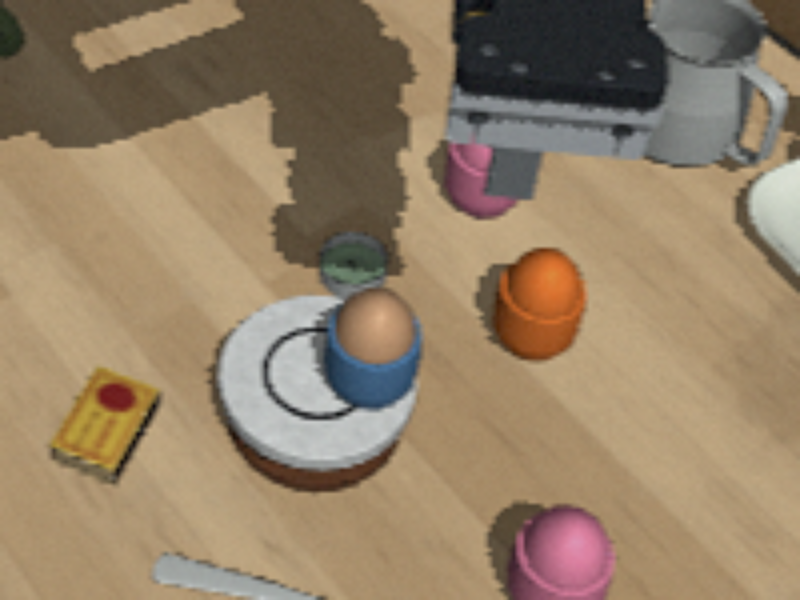

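The gripper hovers past the cup, and the fingers (515,175) line up with the cup (375,350) and the ring centre (318,372). I'm descending beyond the stand's edge.

Request:
{"fn": "jog_arm", "kwargs": {
  "rows": "0 0.02 0 0 0 0 0.024; 0 0.04 0 0 0 0 0.024; 0 0.06 0 0 0 0 0.024; 0 0.08 0 0 0 0 0.024; 0 0.1 0 0 0 0 0.024"
}}

```text
clock: 4.15
tcp_pos: [0.5631, -0.0799, 0.1048]
tcp_rot: [0.648, 0.284, -0.284, -0.647]
force: [-0.5, 0.2, -0.3]
opening: 0.0243
```

Request:
{"fn": "jog_arm", "kwargs": {
  "rows": "0 0.015 0 0 0 0 0.024; 0 0.03 0 0 0 0 0.024; 0 0.042 0 0 0 0 0.024; 0 0.052 0 0 0 0 0.024; 0 0.052 0 0 0 0 0.024"
}}

```text
clock: 4.78
tcp_pos: [0.5626, -0.0798, 0.0525]
tcp_rot: [-0.647, -0.284, 0.285, 0.648]
force: [-0.8, -0.8, 0.4]
opening: 0.024
```

Request:
{"fn": "jog_arm", "kwargs": {
  "rows": "0 0 0.002 0 0 0 0.024; 0 0 0.004 0 0 0 0.024; 0 0 0.006 0 0 0 0.024; 0 0 0.008 0 0 0 0.024; 0 0 0.009 0 0 0 0.024"
}}

```text
clock: 5.4
tcp_pos: [0.5564, -0.0738, 0.0536]
tcp_rot: [0.647, 0.285, -0.285, -0.647]
force: [-0.2, -0.1, 0.7]
opening: 0.0241
```

```bash
python3 m.py st2.png
```

```text
stand [ 0.50759683 -0.03661378] 0.0007055509383515034 34
stand [ 0.51104714 -0.03132071] 0.0004753976122577677 29
cup {'scene': (array([ 0.52594512, -0.04517468]), array([-2.4, -0.4,  2.3,  0.2]), np.int64(398)), 'top': (array([ 0.60802789, -0.04494079]), array([-5.6, -3.1,  5.5,  3.1]), np.int64(32))}
5.5 [ 0.5564 -0.0738  0.0535] [ 0.03 -0.84 -0.26] 0.02394877509771933
```

View pics/st2.png

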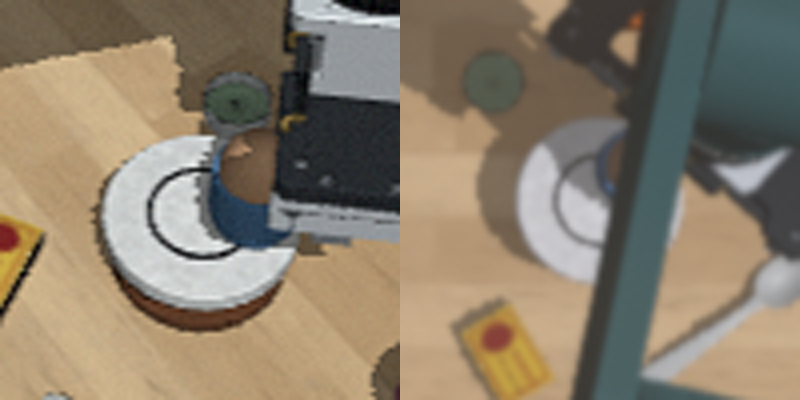

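The left edge of the cup is visible at (212,190) in the scene crop and the rest is hidden behind the gripper. It hasn't been touched yet, so I'm pushing slowly.

Request:
{"fn": "jog_arm", "kwargs": {
  "rows": "0 0 0.0015 0 0 0 0.024; 0 0 0.003 0 0 0 0.024; 0 0 0.0045 0 0 0 0.024; 0 0 0.006 0 0 0 0.024; 0 0 0.008 0 0 0 0.024"
}}

```text
clock: 6.12
tcp_pos: [0.5505, -0.0684, 0.0535]
tcp_rot: [0.647, 0.285, -0.285, -0.647]
force: [0.3, -1.2, -0.8]
opening: 0.024
```

Request:
{"fn": "jog_arm", "kwargs": {
  "rows": "0 0 0.0015 0 0 0 0.024; 0 0 0.003 0 0 0 0.024; 0 0 0.0045 0 0 0 0.024; 0 0 0.006 0 0 0 0.024; 0 0 0.008 0 0 0 0.024"
}}

```text
clock: 6.75
tcp_pos: [0.5447, -0.0631, 0.0535]
tcp_rot: [0.647, 0.285, -0.285, -0.647]
force: [0.1, -0.7, 0.6]
opening: 0.0237
```

Request:
{"fn": "jog_arm", "kwargs": {
  "rows": "0 0 0.0015 0 0 0 0.024; 0 0 0.003 0 0 0 0.024; 0 0 0.0045 0 0 0 0.024; 0 0 0.006 0 0 0 0.024; 0 0 0.006 0 0 0 0.024"
}}

```text
clock: 7.38
tcp_pos: [0.5401, -0.0589, 0.0535]
tcp_rot: [-0.647, -0.285, 0.285, 0.647]
force: [1.0, -0.5, 0.6]
opening: 0.0238
```

```bash
python3 m.py st3.png
```

```text
stand [ 0.50748457 -0.03661336] 0.0006482734774418512 34
stand [ 0.51018911 -0.03201338] 0.0007559342829647729 28
cup {'scene': (array([ 0.51634394, -0.03845211]), array([-2.3, -0.4,  2.2,  0.2]), np.int64(233)), 'top': (array([ 0.64839468, -0.05461764]), array([-5.7, -5.3,  5.5,  5.3]), np.int64(16))}
7.475 [ 0.5401 -0.0589  0.0534] [ 0.09 -0.74  1.02] 0.02395375928104835
```

View pics/st3.png

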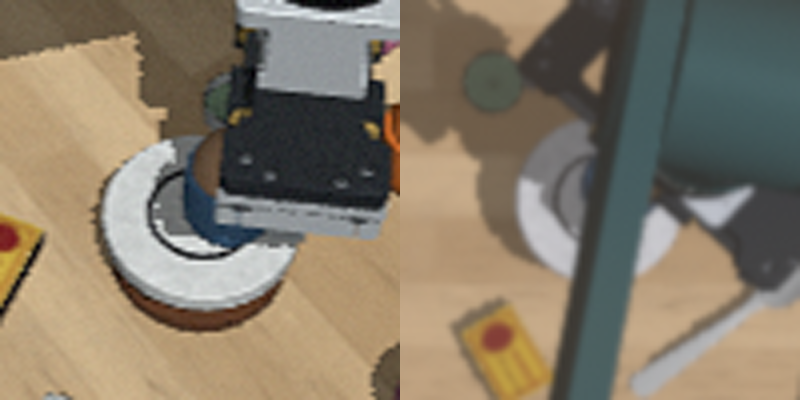

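The cup follows the fingers with its left edge now at (184,195), and the stand hasn't moved. About 12–15 mm remain, so I'll push 12 mm more and then back off to measure.

Request:
{"fn": "jog_arm", "kwargs": {
  "rows": "0 0 0.0015 0 0 0 0.024; 0 0 0.003 0 0 0 0.024; 0 0 0.0045 0 0 0 0.024; 0 0 0.006 0 0 0 0.024; 0 0 0.0075 0 0 0 0.024"
}}

```text
clock: 8.1
tcp_pos: [0.5347, -0.0539, 0.0535]
tcp_rot: [0.647, 0.285, -0.285, -0.647]
force: [1.0, -1.4, 1.0]
opening: 0.024
```

Request:
{"fn": "jog_arm", "kwargs": {
  "rows": "0 0 0.0015 0 0 0 0.024; 0 0 0.003 0 0 0 0.024; 0 0 0.0045 0 0 0 0.024; 0 0 0.0045 0 0 0 0.024; 0 0 0.0045 0 0 0 0.024"
}}

```text
clock: 8.72
tcp_pos: [0.5313, -0.0508, 0.0534]
tcp_rot: [-0.647, -0.285, 0.285, 0.647]
force: [0.8, -0.1, -0.4]
opening: 0.0242
```

Request:
{"fn": "jog_arm", "kwargs": {
  "rows": "0 0 -0.003 0 0 0 0.024; 0 0 -0.01 0 0 0 0.024; 0 0 -0.02 0 0 0 0.024; 0 0 -0.03 0 0 0 0.024; 0 0 -0.04 0 0 0 0.024"
}}

```text
clock: 9.35
tcp_pos: [0.5615, -0.0786, 0.0534]
tcp_rot: [0.647, 0.285, -0.285, -0.647]
force: [0.7, 0.6, 0.8]
opening: 0.0241
```

Request:
{"fn": "jog_arm", "kwargs": {
  "rows": "0 -0.03 0 0 0 0 0.024; 0 -0.06 0 0 0 0 0.024; 0 -0.09 0 0 0 0 0.024; 0 -0.12 0 0 0 0 0.024; 0 -0.15 0 0 0 0 0.024"
}}

```text
clock: 9.98
tcp_pos: [0.5612, -0.0783, 0.2044]
tcp_rot: [0.647, 0.285, -0.285, -0.647]
force: [0.8, 0.7, 0.4]
opening: 0.024
```

```bash
python3 m.py st4.png
```

```text
stand [ 0.507392   -0.03615149] 0.0007336471868998884 40
stand [ 0.51155947 -0.03117615] 0.00042679368429657943 33
cup {'scene': (array([ 0.50971481, -0.03103372]), array([-0.2, -0.3,  0.2,  0.3]), np.int64(540)), 'top': (array([ 0.51393205, -0.03392592]), array([-3.1, -2.7,  3. ,  2.7]), np.int64(175))}
10.075 [ 0.5632 -0.0787  0.2079] [ 0.34 -0.88  0.25] 0.024027933853049088
```

View pics/st4.png

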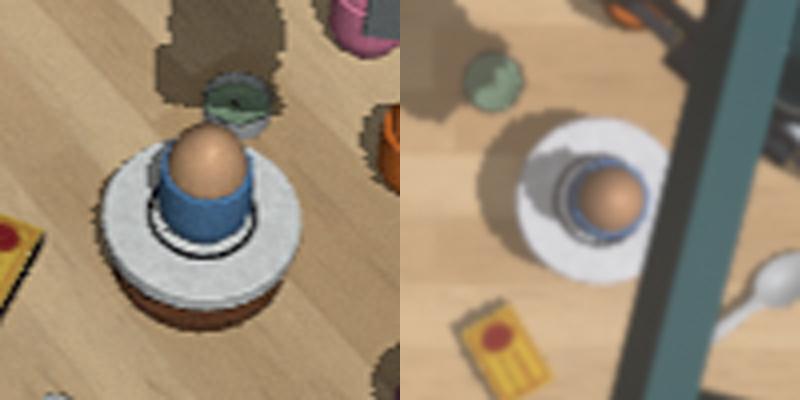

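```bash
python3 -c "
from h import *
s=robot.sense();print(s['clock'],abs(s['joint_vel']).max(),s['tcp_pos']);print(sign_off())"
```

```text
10.075 0.07369791265772167 [ 0.56321896 -0.07872971  0.207857  ]
the job is handed in; nothing more can be done
None
```

I pushed the egg cup about 26 mm into the dark ring, using two slightly opened fingertips about 13 mm above its foot. I then backed straight off, lifted clear and handed the job in at about 10 s.

- **Centring:** the last images put the cup's axis about 1.3 mm (scene view) and 3.5 mm (top view) from the stand's axis, against the 9 mm limit. The two views disagree by about 2–4 mm in absolute position, roughly the calibration error.
- **Weaker measurements:** the top view's cup figure rests on the egg outline only. The scene view's automatic stand fit was biased by the disc's side wall, so I used a ring centre read by eye from the first close-up instead.
- **Upright and undisturbed:** the cup looked upright with its foot inside the ring. The stand's position agreed with the start to within 1 mm, and the tea light and matchbox looked unmoved. I did not re-measure the teaspoon, or check the espresso cup, tumbler or salt shaker; the arm did not go near those three.
- **Forces:** the wrist force readings stayed below about 2 N, close to sensor noise.
- **At hand-in:** the arm was still settling slightly (0.07 rad/s), with the fingers about 0.21 m above the worktop and clear of everything.

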